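Start the handwheel of a mould clamp and lock it

ROBOT

A 6-joint arm with a two-finger parallel gripper is mounted at the origin on the work surface. World frame = base frame: x ahead of the robot, y to its left, z up, the work surface at z = 0. Lengths are in m, angles in rad, forces in N, time in s.
With the tool pointing down it reaches from about 0.275 to 0.85 m from the base axis. Payload 19 kg.
Tool frame: the origin (TCP) lies at the very end of the fingers, on their centre line; the grasp point (between the pads) lies 19 mm behind it; z points along the fingers, y is the line along which they close (so a half turn about z gives the same grasp; the last joint's range is limited). The gripper opens to 85 mm and grips with 20 to 120 N. Pads are 22 mm wide; open, the fingers measure 114 mm over their backs; the gripper's body (76 mm by 85 mm) begins 54 mm behind the grasp point. The pads swing forward as they close: fully open they stand 13 mm farther back than shut.
Start: joints at [-1.267, 0.15, 1.437, -0, 1.554, -0.134], TCP at [0.244, -0.521, 0.194] pointing down, gripper open.
Joint ranges: [-2.8, 2.8], [-0.68, 2.1], [0.12, 2.68], [-1.39, 4.53], [0.16, 2.79], [-2.81, 2.81]. Speed limits (rad/s): [1.89, 1.89, 2.22, 3.01, 3.01, 3.01].

INTERFACE

Orientations are given as a rotation vector (axis times angle).
In Python, from station import movep, move_straight, goto_joints, gripper_to, sleep, ik, get_image, MotionError, close_job, recognise, get_time, get_joints, get_joint_velocities, get_effort, get_eef_pos, get_eef_rot, get_contact_force, get_wrist_torque, get_width, get_finger_force gives the robot as it stands. The module is installed in compiled form; this text tells all that it offers. Calls block until the motion is done:
- movep(position, orientation): joint-space move of the TCP to a pose.
- move_straight(position, frame=None, v=0.15): straight line of the TCP; frame=None keeps the orientation; v is the mean speed in m/s.
- goto_joints(angles): joint-space move.
- gripper_to(opening, strength=None): opening from 0.0 (shut) to 1.0 (fully open); strength is the grip in N (None keeps the last); returns when the fingers have stopped.
- sleep(seconds).
- ik(position, orientation): joint angles nearest the present ones, or None.
- get_image(name): name is "scene" or "top"; returns a dict with "color" (420x560x3 uint8, red, green, blue), "fx", "fy", "cx", "cy" (pixels), "extrinsics" (4x4, takes a point from camera to world coordinates). Camera axes: x right, y down, z forward; pixel columns grow to the right and rows downward; lengths in m; the calibration is good to about 2 mm. A picture is of the moment at which its call begins. There is no depth.
A pose or a line that the arm cannot do raises MotionError and nothing moves.
- close_job(): hands the job in; it is judged then, once.
Trained networks look in the newest picture that a camera, given by its name, has taken for a name from the list of things; names that differ only in an ending like _2 or _b are one class to them, and where a whole thing is asked for, a point or a joint stands for the part that bears it (a point fixed in the world has none). Each returns a list of dicts, best first, with "p" (0 to 1); they miss things now and then, are a little off and sometimes report something else, mostly with a low value. They report only what shows in the picture. A call takes as long as a camera call.
- recognise(camera, name): "position" ([x, y, z] in m, in the coordinates of the camera as it stood for that picture, good to about 4 mm: the middle of the surface that is visible of it).
Readings, each from a call of its own:
- get_time(): time.
- get_joints(): joint angles.
- get_joint_velocities(): joint speeds.
- get_effort(): joint torques, N m.
- get_eef_pos(): TCP position.
- get_eef_rot(): TCP orientation.
- get_contact_force(): force on the tool from outside, world axes, zero at the start.
- get_wrist_torque(): the same for the moment, N m.
- get_width(): opening from 0.0 (shut) to 1.0 (fully open).
- get_finger_force(): force on a finger pad.
Only numpy, scipy, OpenCV 4.12 (cv2) and the standard library are available. Lean on these libraries where they do the work, as an engineer would, in place of code of your own. Each camera call takes 0.05 s, during which the arm holds its last target. There are 200 camera calls.

TASK

Clamp the plaster mould shut with the three-armed handwheel, which only rests on the first crest of its thread: turning it forward from there cross-threads it, so first turn it backward (anticlockwise seen from above) until it drops into the mouth of the thread, then forward (clockwise) until it is fully home. Then lock it by pressing the outer pad of the rocking catch all the way down, so that the catch's nose tips up behind an arm of the wheel. Leave the clay cups around the clamp where they stand.

Things in the scene. Friction and masses are not known exactly. Their poses are not given: they have to be found in the camera images.
- handwheel (a point): Dark steel handwheel nut on the upright stud: hub 48 mm across, 30 tall, three level arms 120 deg apart (13 wide, 12 thick, to 75 mm from the axis, 19 mm balls at the ends, open gaps between). Point: on the axis at the arms' mid-height; x along one arm, z up. That height is 90 mm over the table at first, 72 when home. About 2 N sideways on an arm turns it; it stays upright and where left.
- wheel_turn (a joint): Turn of the wheel, rad, growing clockwise from above (forward). Starts at 0.35 to 2.2 on the flat first crest. Turned back past 0 (at about -0.15) it drops 7 mm into the thread's mouth, which ends at a stop at -0.9. Turned forward on the crest it meets, at 2.6, the burr where it cross-threads. Once dropped it screws down 10 mm a turn to a firm stop, fully home, at 6.98
- wheel_drop (a joint): How far the wheel has come down the stud, m: 0 resting on the crest, 0.007 dropped into the mouth, 0.018 fully home
- catch_pad (a point): Top centre of the outer pad (28 x 26 mm, steel) of the rocking catch, 167 mm from the stud's axis, 76 mm over the table at first, 48 mm when pressed all the way down. The catch's nose, 53 mm from the axis, lies under the wheel's arms until then; with the wheel home it passes freely up between two arms. Pressing takes about 2 N; the catch stays where it is left
- catch (a joint): Tilt of the catch, rad: starts at 0 to 0.06 (pad up, nose down); 0.44 is its stop, pad all the way down and nose up among the arms
- clamp: Clamp fixed to the table: dark steel bed plate 200 x 300 x 10 mm with the plaster mould (168 x 80, top at 46 mm), a strap along x (top at 54 mm), the stud (30 mm across, top at 109 mm) and, to -y, the catch, pivoted 105 mm from the stud between cheeks 64 mm high. Origin on the stud's axis at table level, z up
- cup_a_mid (a point): a footed bisque-clay cup, 68 mm across its mouth, 66 mm tall, 140 g, standing upright near the clamp; fragile, to be left where it stands. The point is its centre, 33 mm above its foot
- cup_b_mid (a point): a footed bisque-clay cup, 68 mm across its mouth, 66 mm tall, 140 g, standing upright near the clamp; fragile, to be left where it stands. The point is its centre, 33 mm above its foot
- cup_c_mid (a point): a footed bisque-clay cup, 68 mm across its mouth, 66 mm tall, 140 g, standing upright near the clamp; fragile, to be left where it stands. The point is its centre, 33 mm above its foot

How it is judged:
On the way, in this order (a step that is already met when the one before it is completed fails the run):
1. the wheel has been turned backward until it dropped into the mouth of the thread (value of joint wheel_drop above 0.005 m and value of joint wheel_turn below 0.15 rad), for 0.05 s.
2. the wheel has been turned forward until fully home (value of joint wheel_turn above 6.78 rad and value of joint wheel_drop above 0.0165 m), for 0.1 s.
3. the catch's pad is pressed down and its nose is up behind an arm (all of step 2 and value of joint catch above 0.36 rad), for 0.1 s.
At the end, for the whole second after the job is handed in: The wheel is fully home (wheel_turn above 6.78 of 6.98 rad, wheel_drop above 16.5 mm), the catch is tipped to more than 0.36 of 0.44 rad, both at rest, and each clay cup is within 30 mm of where it stood (all of step 3 and velocity of joint each of wheel_turn, catch below 0.05 rad/s and distance of each of cup_a_mid, cup_b_mid, cup_c_mid from where it was at the start of the episode below 0.03 m); the robot touches nothing.
It fails at once if the wheel is turned forward onto the burr before it has dropped (cross-threaded) (value of joint wheel_turn above 2.6 rad and value of joint wheel_drop below 0.004 m).
It fails at once if a clay cup is knocked over or shoved (distance of any of cup_a_mid, cup_b_mid, cup_c_mid from where it was at the start of the episode above 0.03 m or angle between any of cup_a_mid, cup_b_mid, cup_c_mid's own z axis and vertical above 0.5 rad).
It also fails if it takes over 69 s, if anything falls off the work surface, if the arm or the gripper's body presses on something with over 40 N, if the wrist force passes 120 N, or if a joint passes its speed limit or range.

## Working session

There is one attempt and no reset: what is moved stays moved. The work goes in short steps, each a Python script; the robot and the scene stay as the last script left them, time stands still between calls to the robot, and variables do not carry over. Pictures are saved under pics/ and viewed, at most 10 in all, crops included, and the job is handed in when it is done.

```bash
mkdir -p pics
python3 - <<'E'
from station import *
import cv2, numpy as np
for c in ("scene","top"):
    im=get_image(c); cv2.imwrite(f"pics/{c}0.png",im["color"][:,:,::-1])
    T=np.array(im["extrinsics"]); print(c,im["fx"],im["cx"],im["cy"],T.round(3).tolist())
    for n in ("handwheel","catch_pad","clamp","cup_a_mid"):
        for r in recognise(c,n)[:4]:
            print(n,round(r["p"],2),(T@np.r_[r["position"],1])[:3].round(4))
print(get_time(),get_eef_rot())
E
```

```text
scene 527.3486002427184 289.7937508194367 208.53766189910615 [[0.853, 0.437, -0.285, 0.857], [0.521, -0.725, 0.45, -0.304], [-0.01, -0.533, -0.846, 0.819], [0.0, 0.0, 0.0, 1.0]]
handwheel 0.84 [ 0.5167 -0.0101  0.0916]
catch_pad 0.88 [ 0.5697 -0.1206  0.0699]
clamp 0.58 [ 0.5382 -0.0511  0.0134]
cup_a_mid 0.73 [0.6294 0.1034 0.0431]
top 426.96189600841296 279.37640444247614 217.49919770642623 [[0.025, -0.989, 0.143, 0.515], [-1.0, -0.023, 0.015, 0.085], [-0.012, -0.143, -0.99, 0.766], [0.0, 0.0, 0.0, 1.0]]
handwheel 0.73 [ 0.5051 -0.0065  0.0918]
catch_pad 0.62 [ 0.5614 -0.1205  0.0651]
clamp 0.58 [ 0.5222 -0.0224  0.0145]
cup_a_mid 0.84 [0.6357 0.1031 0.0462]
0.5 [-3.06646156e+00 -6.82179850e-01 -1.35882415e-05]
```

View pics/top0.png

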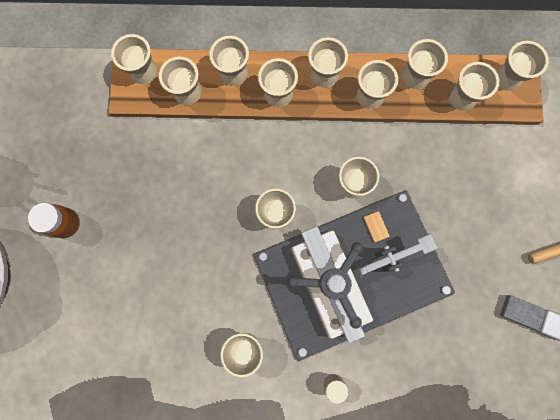

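View pics/scene0.png

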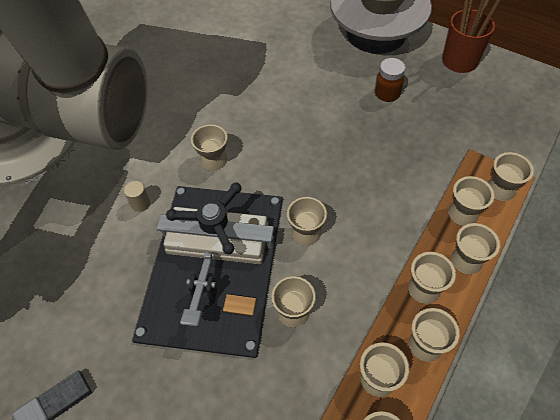

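Top view: hub at (336,284), with balls near (357,248), (357,323) and (293,282). The catch pad is at (428,243) and the cups at (275,208), (359,176) and (242,355). Scene view: hub at (210,212), with balls near (236,187), (170,214) and (228,248), and the pad at (191,318).

```bash
cat > h.py <<'E'
from station import *
import cv2, numpy as np
from scipy.optimize import least_squares
def onplane(im,px,z):
    T=np.array(im["extrinsics"]); o=T[:3,3]
    px=np.atleast_2d(px).astype(float)
    d=np.c_[(px[:,0]-im["cx"])/im["fx"],(px[:,1]-im["cy"])/im["fy"],np.ones(len(px))]@T[:3,:3].T
    return o+d*((z-o[2])/d[:,2])[:,None]
def project(im,P):
    T=np.linalg.inv(np.array(im["extrinsics"])); p=np.atleast_2d(P)@T[:3,:3].T+T[:3,3]
    return np.c_[p[:,0]/p[:,2]*im["fx"]+im["cx"],p[:,1]/p[:,2]*im["fy"]+im["cy"]]
def fitwheel(im,px,z):
    B=onplane(im,px,z); c=B.mean(0); d=B-c
    return c[:2], np.degrees(np.arctan2(d[:,1],d[:,0])), np.linalg.norm(d[:,:2],axis=1)
E
python3 - <<'E'
from h import *
px={"top":([(357,248),(357,323),(293,282)],(336,284),(428,243),[(275,208),(359,176),(242,355)]),
"scene":([(236,187),(170,214),(228,248)],(210,212),(191,318),[(306,214),(293,292),(210,139)])}
for c in px:
    im=get_image(c); b,h,p,cu=px[c]
    f=fitwheel(im,b,.09); print(c,*[np.round(x,4) for x in f])
    print("hub",onplane(im,h,.107).round(4),"pad",onplane(im,p,.075).round(4),"cups",onplane(im,cu,.066)[:,:2].round(3).tolist())
    uv=np.array(h); cr=im["color"][uv[1]-75:uv[1]+75,uv[0]-75:uv[0]+125]
    cv2.imwrite(f"pics/{c}c.png",cv2.resize(cr,None,fx=4,fy=4,interpolation=cv2.INTER_CUBIC)[:,:,::-1])
E
```

```text
top [0.5093 0.0054] [ -30.3077 -150.4177   88.7411] [0.0661 0.0673 0.0666]
hub [[0.5095 0.0069 0.107 ]] pad [[ 0.5784 -0.1448  0.075 ]] cups [[0.632, 0.104], [0.689, -0.035], [0.394, 0.15]]
scene [0.5097 0.0065] [  88.0102 -151.5059  -31.2714] [0.0672 0.0678 0.067 ]
hub [[0.512  0.0036 0.107 ]] pad [[ 0.5812 -0.1468  0.075 ]] cups [[0.633, 0.101], [0.687, -0.03], [0.399, 0.15]]
```

View pics/topc.png

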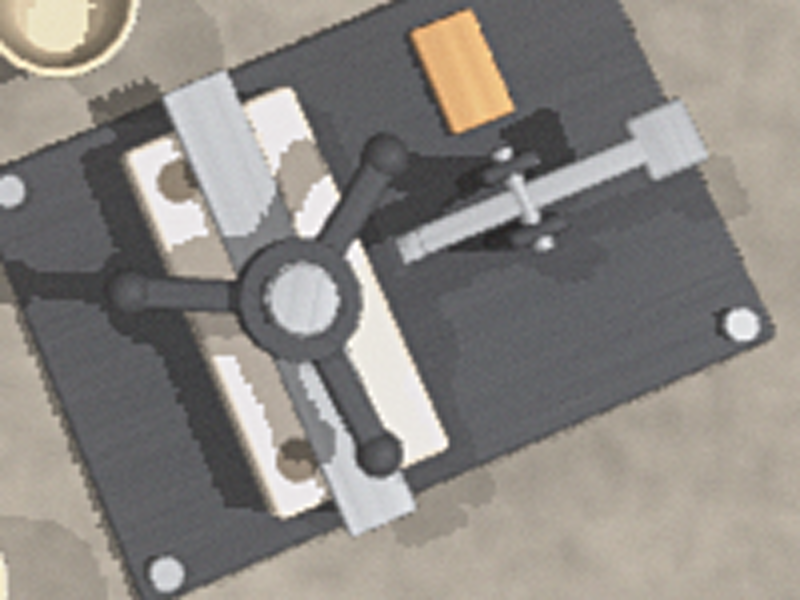

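View pics/scenec.png

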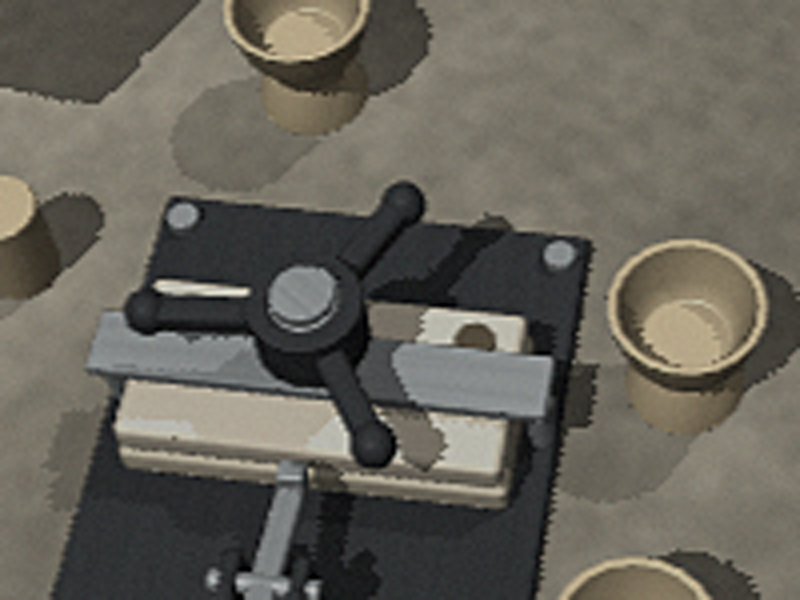

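Both cameras agree: the axis is at about (0.5095, 0.006), with arms at -30.5°, -151° and 88.5°. The pad is at about (0.580, -0.146). I'll lower the shut fingers into the 29° gap and push the 88.5° arm anticlockwise.

```bash
cat >> h.py <<'E'
from scipy.spatial.transform import Rotation as Rn
C=np.array([.5095,.006]); R=.045
def pt(a,z,r=R): return [C[0]+r*np.cos(a),C[1]+r*np.sin(a),z]
def ftan(a):
    f=np.array(get_contact_force()); return f[0]*-np.sin(a)+f[1]*np.cos(a), f
E
python3 - <<'E'
from h import *
gripper_to(0.0)
r=(Rn.from_euler("z",1.27)*Rn.from_rotvec(get_eef_rot())).as_rotvec()
a=np.radians(29)
movep(pt(a,.17),r); print(get_time(),np.round(get_joints(),2),ftan(a))
move_straight(pt(a,.078),v=.1); print(get_time(),ftan(a))
while a<np.radians(29)+.9:
    a+=.05; move_straight(pt(a,.078),v=.08); t,f=ftan(a); print(round(np.degrees(a)),round(t,1),f.round(1),round(get_time(),2))
    if abs(t)>12: break
E
```

```text
3.6083 [-0.09  0.11  1.54 -0.    1.5  -0.23] (np.float64(-1.476666412647611), array([ 0.54025819, -1.38888254, -0.12449799]))
4.675 (np.float64(0.4660922578852495), array([-0.62297374,  0.1875885 ,  0.42028335]))
32 0.3 [-0.4  0.1 -0.1] 4.92
35 -0.8 [ 0.8 -0.4 -0.4] 5.17
38 0.2 [-1.  -0.5  0.8] 5.42
40 -0.4 [ 0.1 -0.4 -0.1] 5.67
43 0.3 [-0.5 -0.1  0. ] 5.92
46 0.2 [0.7 0.9 0.8] 6.17
49 -0.3 [-0.1 -0.6  0.5] 6.42
52 -0.2 [-0.  -0.4  0. ] 6.67
55 0.1 [-0.1  0.  -0.9] 6.92
58 -0.3 [0.4 0.2 0.3] 7.17
61 -1.0 [ 1.  -0.3 -0.1] 7.42
63 0.2 [-0.2  0.1 -0.4] 7.67
66 -0.2 [ 0.2 -0.2 -0.4] 7.92
69 -0.6 [ 0.7 -0.1 -0.2] 8.18
72 0.5 [-0.3  0.6  0.1] 8.43
75 0.7 [-0.8 -0.1  0.5] 8.68
78 0.6 [-0.6 -0.1  0.2] 8.93
81 0.1 [-0.   0.6 -0.4] 9.18
```

```bash
cat >> h.py <<'E'
def look(n):
    out=[]
    for c,(u,v) in (("top",(336,284)),("scene",(210,212))):
        im=get_image(c); out.append(cv2.resize(im["color"][v-75:v+75,u-65:u+65],(390,450),interpolation=cv2.INTER_CUBIC))
    cv2.imwrite(f"pics/{n}.png",np.hstack(out)[:,:,::-1])
E
python3 -c "
from h import *
look('l1')"
```

```text
(no output)
```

View pics/l1.png

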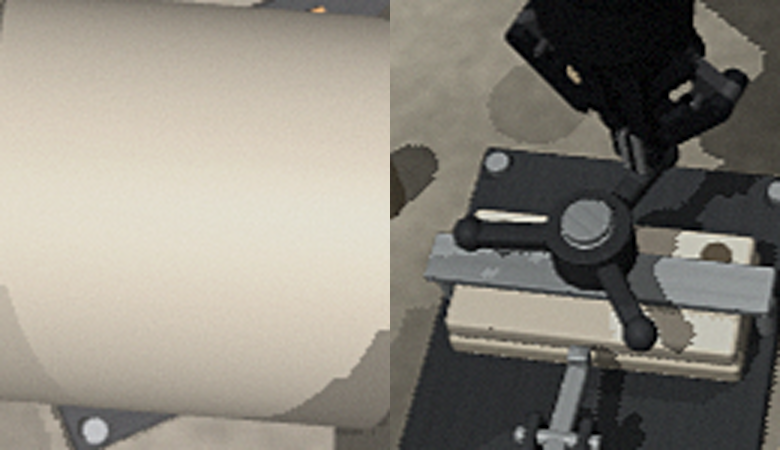

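The wheel looks unmoved: its left ball is still at (465,233) in the crop. The finger appears right beside the arm, so I'll check the tool's actual state.

Run:
```python
from h import *
print(get_eef_pos(),get_width(),Rn.from_rotvec(get_eef_rot()).as_matrix().round(3).tolist(),pt(np.radians(81),.078))
im=get_image("scene")
print(project(im,[get_eef_pos(),np.array(get_eef_pos())+[0,0,.05],pt(np.radians(88.4),.09,.0665),pt(np.radians(-151),.09,.0665),pt(np.radians(-30.5),.09,.0665)]).round(1))
cv2.imwrite("pics/l2.png",cv2.resize(im["color"][130:260,140:300],(800,650)) [:600,:,::-1])
```

```text
[0.51690561 0.05036612 0.07803851] -0.0039840301854689175 [[-0.137, 0.991, 0.0], [0.991, 0.137, -0.0], [-0.0, 0.0, -1.0]] [np.float64(0.5165395509268104), np.float64(0.050445975326781196), 0.078]
[[231.2 202.1]
 [228.  185.1]
 [235.3 187.3]
 [170.5 214.5]
 [228.1 247.7]]
```

View pics/l2.png

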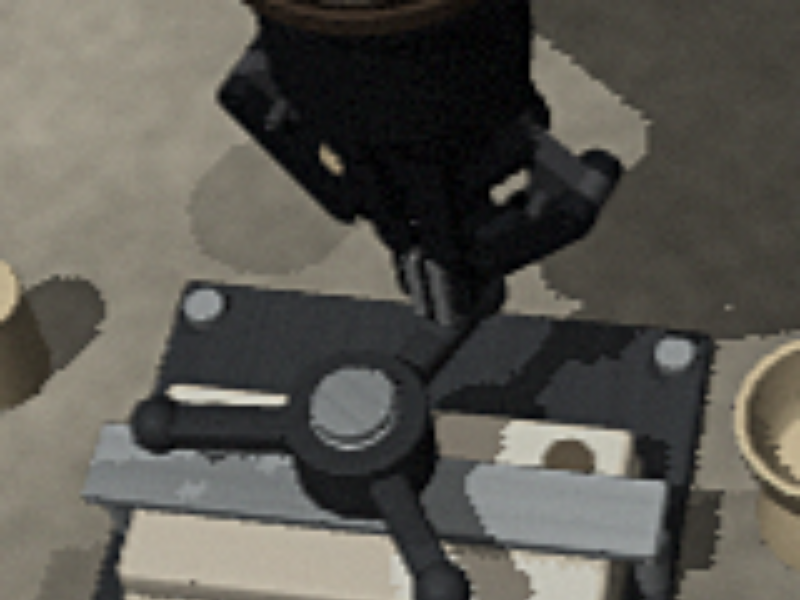

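Run:
```python
from h import *
a=cv2.imread("pics/scene0.png"); im=get_image("scene"); b=im["color"][:,:,::-1]
z=lambda x:cv2.resize(x[160:230,190:270],(400,350),interpolation=cv2.INTER_NEAREST)
g=lambda x:np.clip(x.astype(float)*2,0,255).astype(np.uint8)
d=z(b).copy()
A,B=g(z(a)),g(z(b))
for dz in (0,.019):
    p=(project(im,np.array(get_eef_pos())+[0,0,dz])[0]-[190,160])*5
    cv2.circle(B,tuple(int(i) for i in p),3,(0,0,255),-1)
cv2.imwrite("pics/d.png",np.hstack([A,B]))
```

```text
(no output)
```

View pics/d.png

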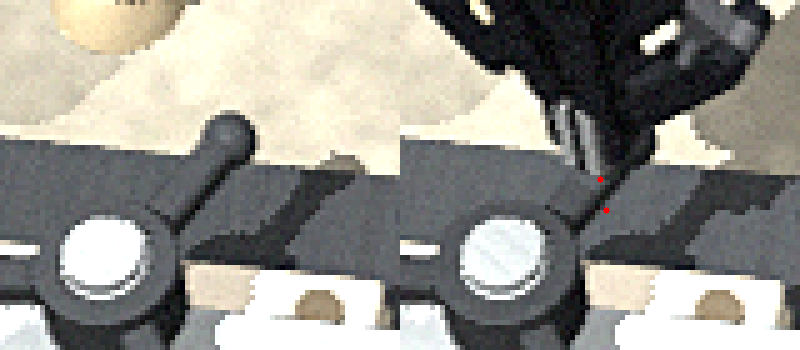

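The fingertips show at (595,175) and end about 20 mm above the reported TCP (red dot at (606,210)). So they are passing above the arm. I'll measure the real tip height by touching down gently on the strap, whose top is at 54 mm, in the free gap.

Run:
```python
from h import *
a=np.radians(27); move_straight(pt(a,.078),v=.15); z=.07; print(get_time())
while z>.026:
    move_straight(pt(a,z),v=.04); f=np.array(get_contact_force()); print(round(z,4),f.round(1),round(get_eef_pos()[2],4))
    if abs(f[2])>4: break
    z-=.003
move_straight(pt(a,z+.006),v=.05); print(get_time())
```

```text
9.7917
0.07 [-0.4 -0.6  0.9] 0.0697
0.067 [ 0.6 -0.9  0.1] 0.0669
0.064 [0.2 1.7 0.6] 0.0638
0.061 [-0.2  0.1  0.1] 0.0608
0.058 [-0.   0.1 -0.2] 0.0578
0.055 [ 0.2 -0.2  0. ] 0.0548
0.052 [-0.6 -0.2 -0.3] 0.0518
0.049 [-0.4 -0.5 -0.1] 0.0488
0.046 [-0.5  0.3 -0.1] 0.0458
0.043 [ 0.2 -0.2  0.2] 0.0428
0.04 [ 0.3  0.9 -0. ] 0.0398
0.037 [-0.5  0.8 -0.2] 0.0368
0.034 [-0.1 -0.4  0.2] 0.0338
0.031 [ 0.1  0.9 -0.3] 0.0308
0.028 [-0.1 -0.1  0.4] 0.0278
13.8917
```

Run:
```python
from h import *
im=get_image("scene"); b=im["color"]
B=np.clip(cv2.resize(b[140:260,140:300],(800,600),interpolation=cv2.INTER_NEAREST).astype(float)*1.7,0,255).astype(np.uint8)[:,:,::-1].copy()
for dz in (0,.02,.04):
    p=(project(im,np.array(get_eef_pos())+[0,0,dz])[0]-[140,140])*5
    cv2.circle(B,tuple(int(i) for i in p),3,(0,0,255),-1)
cv2.imwrite("pics/e.png",B); print(get_eef_pos())
```

```text
[0.54973333 0.02641851 0.03121087]
```

View pics/e.png

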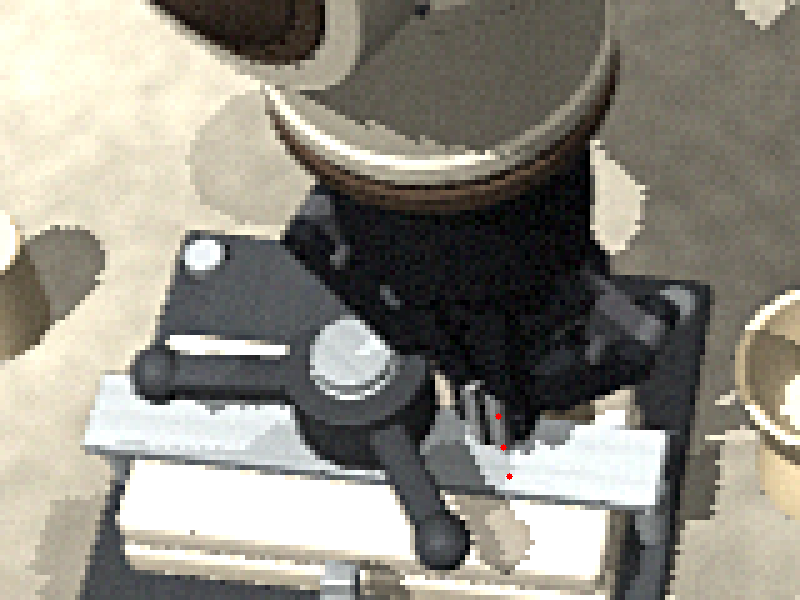

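The fingertip ends at about (490,440), roughly 25 mm above the reported TCP. I'll keep probing down to contact.

Run:
```python
from h import *
a=np.radians(27); z=.028
while z>.01:
    move_straight(pt(a,z),v=.04); f=np.array(get_contact_force()); print(round(z,4),f.round(1),round(get_eef_pos()[2],4))
    if abs(f[2])>4: break
    z-=.002
move_straight(pt(a,.052),v=.15); print(get_time())
```

```text
0.028 [-0.2 -0.4  0.3] 0.0277
0.026 [0.8 0.2 0.9] 0.0259
0.024 [5.4 0.9 1.2] 0.0243
0.022 [9.4 0.6 6.2] 0.023
15.2917
```

Something touched sideways at TCP z ≈ 0.025, probably linkage against the hub. The tip offset is therefore about 27 mm, so I'll push the arm at TCP z = 0.048.

```bash
cat >> h.py <<'E'
OFF=.030
def sweep(a,a1,step,zf,fmax,v=.12,show=True):
    s=np.sign(a1-a); n=0
    while s*(a1-a)>1e-6:
        a=a+s*min(step,abs(a1-a)); move_straight(pt(a,zf(a)),v=v); t,f=ftan(a)
        if show: print(round(np.degrees(a)),round(t,1),f.round(1))
        if -s*t>fmax:
            n=1; break
    print("end",np.degrees(a),"hit",n,"t",get_time()); return a,n
E
python3 - <<'E'
from h import *
a=np.radians(27); move_straight(pt(a,.048),v=.1)
sweep(a,np.radians(115),.1,lambda a:.048,12)
look('l3')
E
```

```text
33 0.2 [0.  0.3 0.4]
38 -0.1 [0.3 0.1 1.7]
44 -0.2 [ 0.  -0.2 -0.8]
50 -0.2 [ 0.1 -0.2 -0.2]
56 -0.2 [ 0.2 -0.   0.4]
61 0.1 [-0.   0.3 -0.1]
67 -0.0 [-0.3 -0.9 -0.1]
73 0.9 [-0.9  0.  -0.3]
79 -0.3 [0.3 0.  0.2]
84 0.2 [-0.2 -0.3  0.1]
90 -0.4 [ 0.4 -0.5  0.3]
96 -0.6 [ 0.6 -0.8 -0.2]
101 0.6 [-0.6  0.4  1.3]
107 -1.2 [ 1.3 -0.1  0.4]
113 -0.4 [0.4 0.3 0.2]
115 -1.2 [ 1.3 -0.   0.2]
end 115.0 hit 0 t 19.5417
```

View pics/l3.png

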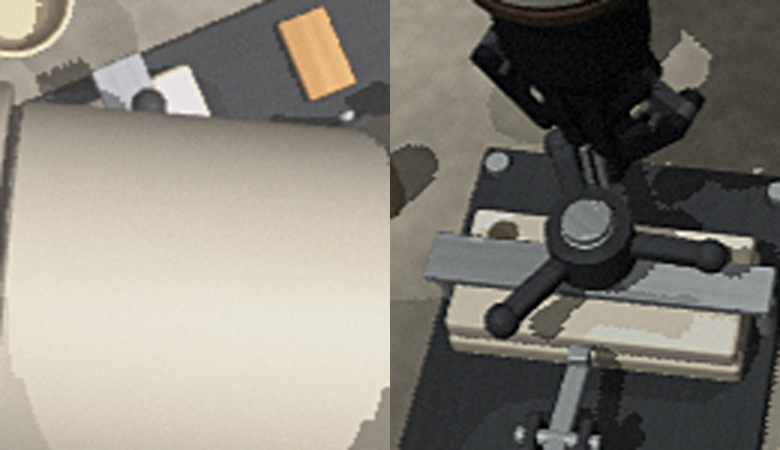

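The crop shows the wheel now turning: balls at (500,320) and (712,255), about 50° backward. I'll continue to the mouth's stop.

Run:
```python
from h import *
a,n=sweep(np.radians(115),np.radians(115)+2.6,.1,lambda a:.046,8)
```

```text
121 -0.3 [0.  0.4 1.3]
126 -0.4 [ 0.8 -0.4 -0.2]
132 0.4 [ 0.  -0.7  0.6]
138 0.6 [-0.5 -0.3 -0.3]
144 -0.3 [ 0.6 -0.1  0.2]
149 -0.6 [ 0.7  0.2 -0.2]
155 0.3 [-0.6 -0.1 -0.1]
161 0.0 [-0.1 -0.  -0.8]
167 0.1 [ 0.3 -0.2 -0.1]
172 -0.9 [-0.8  1.  -0.1]
178 -0.4 [-0.   0.4 -0. ]
184 0.2 [-0.5 -0.2 -0.2]
189 0.2 [ 0.5 -0.2 -0.6]
195 0.0 [ 0.4  0.1 -0.6]
201 -0.0 [-0.7 -0.2  0.6]
207 -0.1 [0.6 0.5 0.2]
212 0.8 [ 0.8 -0.5  0.4]
218 -1.8 [-0.8  1.7  0.5]
224 -18.2 [-9.2 16.3  2.3]
end 223.86198107485652 hit 1 t 24.3917
```

The mouth's stop gave 18 N at 224°. Now forward, first with larger steps.

Run:
```python
from h import *
a0=np.radians(147); turn=lambda a:-.87+a0-a
zf=lambda a:.050-.00159*max(0,turn(a))
a,n=sweep(np.radians(222),a0+.1,.2,zf,6,v=.2,show=False)
if not n: a,n=sweep(a,a0-.87-6.2,.18,zf,9,v=.15)
if not n: a,n=sweep(a,a0-.87-7.5,.08,zf,14,v=.08)
print(turn(a),get_eef_pos())
```

```text
end 152.72957795130822 hit 0 t 26.1417
142 0.6 [ 0.1 -0.9 -0.4]
132 -0.1 [ 0.6 -0.5 -0.6]
122 0.0 [-0.2  0.3  0.2]
111 0.1 [-0.1 -0.2 -0.1]
101 -0.0 [ 0.   0.1 -1. ]
91 -0.1 [ 0.1  1.1 -0.4]
81 -0.0 [0.1 0.2 0.7]
70 -4.1 [ 2.9 -3.8  5.7]
60 -5.0 [ 3.7 -3.7  7.9]
50 -3.5 [ 1.7 -3.4  8.9]
39 -2.7 [-0.9 -4.2 11.6]
29 -4.2 [ 1.6 -3.9 12.1]
19 -3.4 [ 1.5 -3.1 10.6]
8 -1.1 [ 0.3 -1.1 11.6]
-2 0.7 [-0.6  0.7  0.3]
-12 0.1 [0.2 0.1 0.3]
-23 -0.0 [-0.1  0.   0.1]
-33 0.5 [-0.3  0.8 -0. ]
-43 -1.2 [-0.9 -0.8 -0.2]
-54 0.5 [ 0.5  0.3 -0.7]
-64 0.1 [ 0.   0.1 -0.3]
-74 -0.3 [ 0.1 -1.2  1. ]
-84 0.5 [0.5 0.6 0.4]
-95 -0.3 [-0.3  0.   0.6]
-105 -0.1 [-0.1 -0.  -0.4]
-115 -0.2 [-0.2  0.2  0.5]
-126 1.1 [ 0.5 -1.1 -1.2]
-136 0.3 [ 0.  -0.3 -0.1]
-146 -0.2 [-0.1  0.1 -0.9]
-157 0.4 [ 1.   0.  -0.2]
-167 -0.2 [0.1 0.3 0.2]
-177 0.6 [-0.  -0.6 -0.1]
-188 -0.2 [-0.   0.2  0.6]
-198 -0.9 [0.2 0.8 0.6]
-208 -0.8 [ 1.1  0.3 -0.1]
-219 0.8 [-0.6 -0.5 -0.7]
-229 0.7 [-0.8 -0.2  0.5]
-239 0.2 [-0.3  0.1  0.1]
-249 0.1 [-0.2  0.1  0.5]
-258 -0.6 [ 0.5  0.1 -0.3]
end -258.08116115749203 hit 0 t 36.1417
-263 0.2 [-0.3  1.   0.6]
-267 0.2 [-0.2  0.3 -0.9]
-272 -0.8 [ 0.8 -0.3 -0.3]
-276 -0.3 [ 0.5  1.2 -0.4]
-281 0.4 [-0.4  0.   1. ]
-286 0.5 [-0.6 -0.3  1. ]
-290 -0.8 [ 0.7 -0.4  0.2]
-295 -0.4 [ 0.2 -0.7  0.8]
-299 0.4 [-0.6 -0.3  0.3]
-304 1.2 [-1.2  0.3  0.8]
-309 1.0 [-1.   0.3  0.6]
-313 0.4 [-0.9 -0.4  0.7]
-318 0.5 [-0.3  0.3 -0. ]
-322 -0.0 [0.3 0.2 1.1]
-327 0.6 [-1.3 -0.2  0.5]
-331 -0.2 [ 0.1 -0.2  0.4]
-333 0.2 [-0.   0.2  1.3]
end -332.56567452449906 hit 0 t 40.3917
7.5 [0.54941178 0.0267147  0.03806282]
```

The vertical load of about 11 N between 70° and 8° suggests the tip rode over an arm. I'll look.

Run:
```python
from h import *
im=get_image("scene"); b=im["color"]
B=np.clip(cv2.resize(b[140:260,140:300],(800,600),interpolation=cv2.INTER_CUBIC).astype(float)*1.7,0,255).astype(np.uint8)[:,:,::-1].copy()
cv2.imwrite("pics/f.png",B)
# hub-top disc position vs z of the wheel: compare predictions
for z in (.09,.083,.072): print(z,((project(im,[C[0],C[1],z])[0]-[140,140])*5).round())
for z in (.09,.083,.072):
  for ang in range(0,360,30): print(ang,((project(im,pt(np.radians(ang),z,.0665))[0]-[140,140])*5).round().astype(int).tolist(),end=' ')
  print()
```

```text
0.09 [355. 379.]
0.083 [358. 390.]
0.072 [363. 407.]
0 [525, 471] 30 [560, 382] 60 [539, 296] 90 [472, 234] 120 [376, 211] 150 [275, 231] 180 [193, 291] 210 [152, 376] 240 [164, 465] 270 [231, 534] 300 [333, 561] 330 [442, 538] 
0 [527, 482] 30 [561, 393] 60 [541, 307] 90 [474, 246] 120 [379, 223] 150 [278, 243] 180 [197, 302] 210 [156, 387] 240 [169, 476] 270 [235, 544] 300 [336, 571] 330 [445, 548] 
0 [530, 498] 30 [564, 410] 60 [543, 325] 90 [477, 264] 120 [383, 241] 150 [283, 261] 180 [203, 320] 210 [163, 404] 240 [175, 492] 270 [241, 561] 300 [341, 587] 330 [448, 564]
```

View pics/f.png

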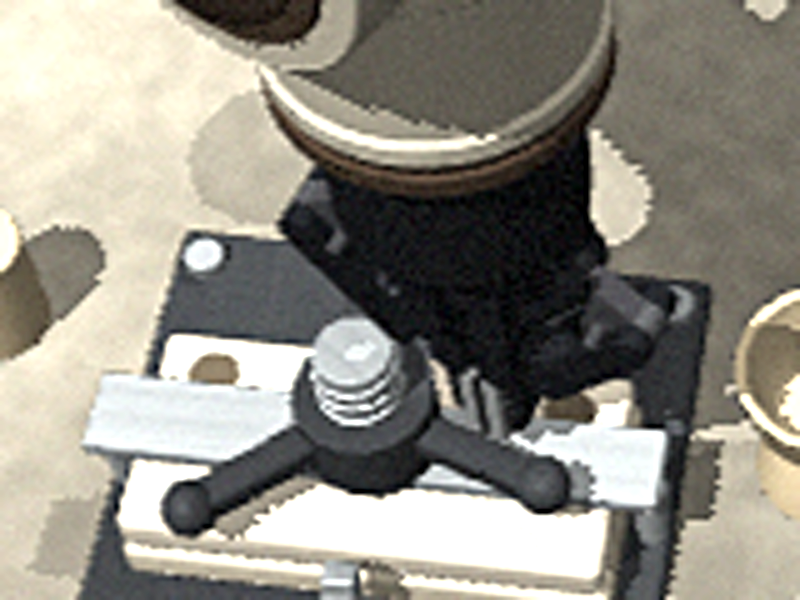

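The view shows the wheel well down on exposed thread, with balls at (547,483) and (187,505), so the arms are at about 4°, 124° and 244°. One arm was skipped, leaving turn ≈ 5.4 with roughly 92° to go. I'll push the 124° arm from behind, well away from the catch nose.

Run:
```python
from h import *
p=np.array(get_eef_pos()); 
move_straight([p[0],p[1],.1],v=.15); a=np.radians(180)
move_straight(pt(a,.1),v=.2)
move_straight(pt(a,.034),v=.1); print(get_time(),np.round(get_contact_force(),1))
a,n=sweep(a,np.radians(75),.2,lambda a:.033,9,v=.15)
if not n: a,n=sweep(a,np.radians(25),.07,lambda a:.033,12,v=.08)
```

```text
42.4 [0.1 0.1 0.8]
169 -0.5 [ 0.9  0.3 -0. ]
157 -0.4 [ 0.7  0.2 -0.6]
146 -2.2 [1.  1.9 5.2]
134 -1.2 [1.2 0.5 6.4]
123 -2.6 [2.2 1.5 6.5]
111 -2.0 [2.1 0.  5.8]
100 -3.1 [ 3.3 -0.9  4.2]
88 -2.0 [ 1.9 -1.3  2.9]
77 -0.5 [ 0.4 -0.5  0.1]
75 0.0 [ 0.1  0.5 -0.1]
end 75.0 hit 0 t 44.9
71 -0.1 [-0.  -0.2  0.1]
67 3.2 [-3.1  0.9  0.6]
63 -1.1 [ 1.1 -0.3  0.5]
59 -0.1 [ 0.  -0.2 -0.1]
55 1.9 [-1.7  0.8  0.5]
51 3.6 [-3.  2.  2.]
47 0.1 [-0.2  0.   0.3]
43 0.9 [-0.5  0.7 -0.3]
39 0.1 [-0.1  0.1  0.4]
35 0.5 [-0.9 -0.1  0.4]
31 0.4 [-0.5  0.2 -0. ]
27 -0.9 [ 0.  -1.  -0.1]
25 1.1 [-0.1  1.1  0.2]
end 25.0 hit 0 t 48.15
```

The wheel's state is unclear, so I'll measure it from the image: darkness along candidate arm directions and heights, with three arms at 120°.

```bash
cat >> h.py <<'E'
def wheelfit(im,hide=None):
    g=cv2.cvtColor(im["color"],cv2.COLOR_RGB2GRAY).astype(np.float32); out=[]
    def samp(P):
        q=project(im,P).astype(np.float32); return cv2.remap(g,q[:,:1],q[:,1:],cv2.INTER_LINEAR)[:,0]
    rs=np.linspace(.03,.066,13)
    for z in (.0925,.0855,.083,.081,.079,.077,.075,.073):   # slightly above mid
        prof=np.array([np.mean(samp([pt(np.radians(t),z-.002,r) for r in rs])) for t in range(360)])
        side=np.array([np.mean(samp([pt(np.radians(t),z-.002,r) for r in rs[3:9]])) for t in range(360)])
        for t in range(120):
            s=0
            for k in range(3):
                u=t+120*k
                s+=prof[u%360]-.5*(side[(u+15)%360]+side[(u-15)%360])
            out.append((s,t,z-.002))
    out.sort(); return out
E
python3 - <<'E'
from h import *
im=get_image("scene"); cv2.imwrite("pics/g_raw.png",im["color"][:,:,::-1])
for o in wheelfit(im)[:8]: print(np.round(o,4))
im0=dict(im); im0["color"]=cv2.imread("pics/scene0.png")[:,:,::-1].copy()
print("check on start picture (expect 88.4, .09)")
for o in wheelfit(im0)[:4]: print(np.round(o,4))
f=cv2.imread("pics/f.png")[:,:,::-1]; c=im["color"].copy(); c[140:260,140:300]=cv2.resize((f/1.7).astype(np.uint8),(160,120),interpolation=cv2.INTER_AREA); im0["color"]=c
print("check on f (expect ~4)")
for o in wheelfit(im0)[:4]: print(np.round(o,4))
for r in recognise("scene","handwheel")[:2]: print(r["p"],(np.array(im["extrinsics"])@np.r_[r["position"],1])[:3].round(4))
E
```

```text
[-1.348913e+02  1.160000e+02  7.100000e-02]
[-1.320515e+02  1.170000e+02  7.100000e-02]
[-1.25508e+02  0.00000e+00  7.30000e-02]
[-1.252672e+02  1.180000e+02  7.100000e-02]
[-1.248751e+02  0.000000e+00  7.100000e-02]
[-1.228821e+02  1.000000e+00  7.300000e-02]
[-1.223148e+02  1.190000e+02  7.100000e-02]
[-1.213588e+02  1.000000e+00  7.100000e-02]
check on start picture (expect 88.4, .09)
[-2.140654e+02  8.500000e+01  8.350000e-02]
[-2.097987e+02  8.500000e+01  8.100000e-02]
[-2.094936e+02  8.400000e+01  8.350000e-02]
[-2.014923e+02  8.400000e+01  8.100000e-02]
check on f (expect ~4)
[-1.273948e+02  4.000000e+00  7.100000e-02]
[-1.266039e+02  3.000000e+00  7.100000e-02]
[-1.200552e+02  5.000000e+00  7.100000e-02]
[-1.173158e+02  2.000000e+00  7.100000e-02]
0.91 [ 0.5198 -0.0077  0.0797]
0.53 [ 0.5612 -0.1198  0.0666]
```

Run:
```python
from h import *
im=get_image("scene"); 
f=cv2.resize(cv2.imread("pics/f.png"),(640,480),interpolation=cv2.INTER_AREA)   # 4x of the 160x120 crop
g=np.clip(cv2.imread("pics/g_raw.png")[140:260,140:300].astype(float)*1.7,0,255).astype(np.uint8); g=cv2.resize(g,(640,480),interpolation=cv2.INTER_CUBIC)
balls=[]
for n,(u,v) in {"right":(547,483),"left":(187,505)}.items():
    u,v=int(u*.8),int(v*.8); t=f[v-24:v+24,u-24:u+24]
    y0,x0=max(v-80,0),max(u-80,0); w=g[y0:v+80,x0:u+80]
    m=cv2.matchTemplate(w,t,cv2.TM_CCOEFF_NORMED); _,s,_,p=cv2.minMaxLoc(m)
    q=(np.array(p)+24+[x0,y0]-0)/4+[140,140]; q0=np.array([u,v])/4+[140,140]
    print(n,"then",q0,"now",q,"score",round(s,2)); balls.append((q0,q))
for k,lab in ((0,"then"),(1,"now")):
    obs=np.array([balls[0][k],balls[1][k]])
    r=least_squares(lambda x:(project(im,[pt(x[0],x[1],.0665),pt(x[0]-2*np.pi/3,x[1],.0665)])-obs).ravel(),[0.05,.075])
    print(lab,np.degrees(r.x[0]),r.x[1],r.fun.round(2))
# start picture
obs=np.array([(236,187),(170,214),(228,248)],float)
r=least_squares(lambda x:(project(im,[pt(x[0]+d,x[1],.0665) for d in (0,2*np.pi/3,-2*np.pi/3)])[[0,2,1]][[0,2,1]][[0,1,2]]-obs[[0,1,2]]).ravel() ,[1.54,.09]); print("start",np.degrees(r.x[0]),r.x[1],r.fun.round(1))
print(get_time(),get_eef_pos())
```

```text
right then [249.25 236.5 ] now [247.5 238. ] score 0.92
left then [177.25 241.  ] now [175.75 238.  ] score 0.92
then 6.071390551867848 0.07240521102801602 [-1.06 -0.29 -0.38  0.61]
now 1.9401151591969055 0.07505646344739393 [-0.92 -0.28 -0.5   0.63]
start 88.48672853441708 0.09040958113138796 [-0.8  0.1  0.5  0.1 -0.6 -0.1]
48.3 [0.55032982 0.02501867 0.03303722]
```

The wheel is at z ≈ 74 mm with an arm at about 2°, and the finger sits directly behind that arm. I'll keep pushing it home from here.

Run:
```python
from h import *
a=np.radians(25); zf=lambda a:.035
a,n=sweep(a,np.radians(-40),.16,zf,9,v=.12)
if not n: a,n=sweep(a,np.radians(-80),.07,zf,14,v=.1)
im=get_image("scene"); cv2.imwrite("pics/k_raw.png",im["color"][:,:,::-1])
for o in wheelfit(im)[:3]: print(np.round(o,4))
```

```text
16 -0.1 [-0.9 -0.4  0.1]
7 -0.0 [0.5 0.  0.2]
-3 0.7 [-0.   0.8 -0.2]
-12 0.1 [ 0.5  0.  -0.5]
-21 -0.4 [-0.2 -0.3 -0.2]
-30 0.1 [ 0.2 -0.   0. ]
-39 -0.1 [-0.3  0.1  0.2]
-40 0.3 [ 0.6 -0.1 -0.1]
end -40.0 hit 0 t 50.3
-44 -0.3 [-0.3 -0.2  0.6]
-48 0.4 [-0.2  0.8 -0.5]
-52 0.8 [ 0.7  0.4 -0.1]
-56 0.5 [0.3 0.3 0.1]
-60 0.4 [0.1 0.7 0.2]
-64 0.8 [0.8 0.2 0.1]
-68 0.5 [0.3 0.4 0.2]
-72 2.3 [2.  1.2 0.3]
-76 16.3 [14.9  8.  -5. ]
end -76.09634109324189 hit 1 t 52.55
[-9.82376e+01  2.70000e+01  7.30000e-02]
[-9.57307e+01  2.80000e+01  7.10000e-02]
[-9.57216e+01  2.60000e+01  7.30000e-02]
```

The wheel hit a firm stop at 16 N with arms at about 27°, 147° and -93°, matching the predicted home position. Now to press the catch pad.

Run:
```python
from h import *
p=np.array(get_eef_pos()); a=np.radians(-72)
move_straight(pt(a,.036),v=.1); move_straight(pt(a,.085),v=.2)
P=[.5800,-.1460]
move_straight([*P,.085],v=.25); move_straight([*P,.055],v=.15); print(get_time())
z=.051; hit=0
while z>.008 and get_time()<64:
    move_straight([*P,z],v=.06); f=np.array(get_contact_force()); print(round(z,3),f.round(1),round(get_time(),2))
    if f[2]>14: break
    z-=.005
move_straight([*P,.085],v=.2); print(get_time())
im=get_image("scene"); cv2.imwrite("pics/m_raw.png",im["color"][:,:,::-1])
for o in wheelfit(im)[:3]: print(np.round(o,4))
for r in recognise("scene","catch_pad")[:2]: print(r["p"],(np.array(im["extrinsics"])@np.r_[r["position"],1])[:3].round(4))
```

```text
54.2333
0.051 [ 0.9 -0.   0.3] 54.48
0.046 [0.9 0.3 0.7] 54.73
0.041 [-0.5  0.2  0. ] 54.98
0.036 [-0.5  1.4 -0. ] 55.23
0.031 [ 0.2 -0.3 -0.7] 55.48
0.026 [-0.5 -0.1  0.3] 55.73
0.021 [-0.1 -0.5 -0.3] 55.98
0.016 [0.  0.4 0.5] 56.23
0.011 [-3.4  2.3 17.6] 56.48
57.0
[-1.01822e+02  3.30000e+01  7.10000e-02]
[-9.8647e+01  3.2000e+01  7.1000e-02]
[-9.70829e+01  3.70000e+01  7.10000e-02]
0.85 [ 0.5701 -0.1333  0.0507]
```

Run:
```python
from h import *
im=get_image("scene"); P=[.58,-.146]
d=(np.array(P)-C); d/=np.linalg.norm(d)
print("pad pixel up/down expected",project(im,[[*P,.076],[*(C+d*.160),.048],[*(C+d*.167),.055]]).round(1))
a=cv2.imread("pics/scene0.png"); 
def pad(g):
    w=g[295:350,165:220].astype(int); m=(w.min(2)>125).astype(np.uint8)
    n,l,s,c=cv2.connectedComponentsWithStats(m); i=1+np.argmax(s[1:,4]); return c[i]+[165,295],s[i]
print(pad(a),pad(im["color"]))
t=a[307:327,181:202]
for n in ("scene0","k_raw","m_raw"):
    g=cv2.imread(f"pics/{n}.png")[290:360,160:230]; m=cv2.matchTemplate(g,t,cv2.TM_CCOEFF_NORMED); print(n,cv2.minMaxLoc(m)[1::2])
for nm,px in (("right27",27),("m93",-93),("147",147)):
    e=project(im,pt(np.radians(px),.072,.0665))[0]; print(nm,e.round(1))
# ball-based angle: darkest-ring profile at r=.0665
g=cv2.GaussianBlur(cv2.cvtColor(im["color"],cv2.COLOR_RGB2GRAY),(5,5),0)
print([(t,int(g[tuple(project(im,pt(np.radians(t),.074,.0665))[0].round().astype(int)[::-1])])) for t in range(-120,60,6)])
for c in ("scene","top"):
    im=get_image(c); T=np.array(im["extrinsics"])
    for r in recognise(c,"cup_a_mid")[:5]: print(c,round(r["p"],2),(T@np.r_[r["position"],1])[:3].round(3))
print(get_time())
```

```text
pad pixel up/down expected [[190.6 316.9]
 [194.7 318.8]
 [193.  321.5]]
(array([191.34090909, 307.43939394]), array([ 17,   0,  18,  26, 132], dtype=int32)) (array([193.16610169, 321.03050847]), array([ 19,  14,  18,  22, 295], dtype=int32))
scene0 (0.999999463558197, (21, 17))
k_raw (0.9972839951515198, (21, 17))
m_raw (0.9004773497581482, (24, 23))
right27 [252.6 223.9]
m93 [186.4 251.1]
147 [198.6 191.4]
[(-120, 50), (-114, 50), (-108, 50), (-102, 49), (-96, 57), (-90, 67), (-84, 24), (-78, 11), (-72, 88), (-66, 135), (-60, 105), (-54, 62), (-48, 72), (-42, 89), (-36, 97), (-30, 81), (-24, 113), (-18, 117), (-12, 117), (-6, 112), (0, 57), (6, 71), (12, 61), (18, 60), (24, 19), (30, 29), (36, 30), (42, 62), (48, 29), (54, 29)]
scene 0.87 [0.628 0.107 0.043]
scene 0.22 [ 0.565 -0.135  0.051]
top 0.93 [0.634 0.101 0.047]
57.35
```

```bash
python3 - <<'E'
import cv2
k=cv2.imread("pics/k_raw.png");m=cv2.imread("pics/m_raw.png")
for u,v in ((252,224),(187,251),(199,192)):
    a=cv2.resize(k[v-12:v+13,u-12:u+13],None,fx=4,fy=4,interpolation=cv2.INTER_CUBIC); b=cv2.resize(m[v-22:v+23,u-22:u+23],None,fx=4,fy=4,interpolation=cv2.INTER_CUBIC)
    r=cv2.minMaxLoc(cv2.matchTemplate(b,a,cv2.TM_CCOEFF_NORMED)); print((u,v),round(r[1],2),(r[3][0]/4-10,r[3][1]/4-10))
E
python3 - <<'E'
from h import *
P=[.5817,-.1496]
move_straight([*P,.022],v=.15)
for z in (.013,.009,.006,.003,0,-.003):
    move_straight([*P,z],v=.06); f=np.array(get_contact_force()); print(z,f.round(1),np.round(get_eef_pos()[2],4),round(get_time(),2))
    if f[2]>28: break
move_straight([*P,.08],v=.2)
im=get_image("scene"); g=im["color"][:,:,::-1]; cv2.imwrite("pics/n_raw.png",g)
t=cv2.imread("pics/m_raw.png")[305:335,175:212]
print(cv2.minMaxLoc(cv2.matchTemplate(np.ascontiguousarray(g[290:350,160:230]),t,cv2.TM_CCOEFF_NORMED))[1::2],get_time())
E
```

```text
(252, 224) 0.92 (0.0, 0.0)
(187, 251) 0.64 (-2.5, 10.0)
(199, 192) 0.48 (-10.0, -10.0)
0.013 [-0.9  0.1  0.4] 0.013 58.23
0.009 [-7.3  3.9 23.8] 0.011 58.48
0.006 [-18.3   8.8  50.3] 0.01 58.73
(0.8646302223205566, (15, 16)) 59.2917
```

The pad is firmly at its stop: about 50 N moved it no further. The wheel hasn't shifted either, so I'm handing in.

```bash
python3 -c "
from station import *
print(get_contact_force()); print(close_job())"
```

```text
[-1.18742016  0.02024891 -1.09741967]
the job is handed in; nothing more can be done
None
```

I handed the job in at about 59 s: the wheel was dropped into the thread and turned to a firm stop, and the catch was pressed to its stop. `close_job()` gave no verdict. My checks were push forces and image fits: the last cup check picked up only one of the three, unmoved, and nothing suggested contact with the others.

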